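# Slide the adapter plate over the lip into the spring dock

### The arm

A 6-joint arm with a two-finger parallel gripper is mounted at the origin on a cart in front of the work surface, level with it; the furniture and walls round the work are solid. World frame = base frame: x ahead of the robot, y to its left, z up, the work surface at z = 0. Lengths are in m, angles in rad, forces in N, time in s.
With the tool pointing down it reaches from about 0.25 to 0.775 m from the base axis. Payload 8.9 kg.
Tool frame: the origin (TCP) lies midway between the tips of the shut fingers; the grasp point (between the pads) lies 19 mm behind it; z points along the fingers, y is the line along which they close (so a half turn about z gives the same grasp; the last joint's range is limited). The gripper opens to 85 mm and grips with 20 to 120 N. Pads are 22 mm wide; open, the fingers measure 114 mm over their backs; the gripper's body (76 mm by 85 mm) begins 54 mm behind the grasp point. The pads swing forward as they close: fully open they stand 13 mm farther back than shut.
Start: joints at [1.194, 0.291, -0.153, 1.127, 0, 1.431], TCP at [0.124, 0.51, 0.231] pointing down, gripper open.
Joint ranges: [-2.52, 2.52], [-0.91, 1.74], [-1.3, 1.37], [-1.96, 2.02], [-1.52, 1.47], [-3.14, 3.14]. Speed limits (rad/s): [2.22, 2.22, 2.79, 3.14, 3.14, 3.14].

### API

Orientations are given as a unit quaternion [x, y, z, w].
In Python, from bench import manip, viewer, nets gives the robot as it stands.
- The arm moves only by the tool drive_tool, never from a script. Its arguments are lists of equal length, an entry for each row: "linear": the shift along the tool's x, y, z in mm, a list of three; "roll": the turn about the tool's z in rad. A call has exactly 8 rows; each row shifts and turns the commanded pose from where the row before left it, along the tool's axes as they then stand; what a row does not reach is not made up. A row lasts 1/10 s, in which the tool goes at most 50 mm and 8.59 degrees, less where a joint would pass 70% of its speed; a pose out of reach is approached as far as the arm can. A call with a gripper value outside its range is refused whole. "gripper" is the opening, from 0 (shut) to 1 (fully open), set as the call begins (left out, the last holds). The fingers move at their own pace and stop on an object; "squeeze" is the grip in N (left out, the last holds). Time passes only in rows, so rows that do not move let the fingers close, or fill a call up. It gives the time, the measured TCP pose, the force, the opening and the grip force at its end, in the units of the state.
- manip.state(): the state, without advancing time (a new reading comes with each control period).
- viewer.get_image(name): name is "scene" or "top"; returns a dict with "color" (420x560x3 uint8, red, green, blue), "depth" (420x560 float32, m along the optical axis (not along the pixel's ray), 0 where there is no reading), "mtx" (3x3 intrinsics, pixels), "distortion" ([k1, k2, p1, p2, k3] as OpenCV has them; the pictures are not rectified), "rvec" (rotation vector, rad) and "tvec" (3), from world to camera coordinates, as OpenCV has them. Camera axes: x right, y down, z forward; pixel columns grow to the right and rows downward; lengths in m; the calibration is good to about 2 mm. A picture is of the moment at which its call begins.
- manip.close_job(): hands the job in; it is judged then, once.
Trained networks look in the newest picture that a camera, given by its name, has taken for a name from the list of things; names that differ only in an ending like _2 or _b are one class to them, and where a whole thing is asked for, a point or a joint stands for the part that bears it (a point fixed in the world has none). Each returns a list of dicts, best first, with "conf" (0 to 1); they miss things now and then, are a little off and sometimes report something else, mostly with a low value. They report only what shows in the picture. A call takes as long as a camera call.
- nets.masks_of(camera, target): "pixels" (420x560 bool, what is visible of it) and "centre" ([row, column] in pixels, amid what is visible of it).
The state is a dict: "time": time; "joint_pos": joint angles; "qd": joint speeds; "joint_efforts": joint torques, N m; "tool_pos": TCP position; "orientation": TCP orientation; "ft_force": force on the tool from outside, world axes, zero at the start; "ft_torque": the same for the moment, N m; "width": finger opening in m; "grasp_force": force on a finger pad.
Only numpy, scipy, OpenCV 4.12 (cv2) and the standard library are available. Lean on these libraries where they do the work, as an engineer would, in place of code of your own. Each camera call takes 0.05 s, during which the arm holds its last target. There are 200 camera calls.

### The job

Lay the blue adapter plate flat on the two white rails of the grey dock, pointing lengthwise at the lip, and let go of it. Then push it from behind over the lip, under the clear bridge and against the spring stop until its rear edge gets past the lip, and bring that edge down so that the plate lies flat on the pocket floor, trapped behind the lip and right way up. Leave the wash bottle, the timer and the petri dish where they stand.

Things in the scene. Friction and masses are not known exactly. Their poses are not given: they have to be found in the camera images.
- plate: Blue adapter plate, a slab 90 (its x) x 64 (its y) x 10 mm, 0.1 to 0.25 kg, alike at both ends, with a flat silver disc and four dark dots on its top. Origin: centre of its underside; z up. It starts lying flat on the bench.
- dock: Grey dock fixed to the bench, housing 300 x 136 mm, its top at 20 mm. Origin on the bench, on the centre line, under the inner face of the lip; z up, +x is the loading direction. Along +x: two white rails, steel lip, pocket with white floor under a clear bridge, blue spring stop. All heights given are above the bench.
- rails (a point): Point on the centre line at rail height, below the middle of the place to lay the plate; at dock x -95 mm. Rails: x -150 to -7 mm, 20 to 27.5 mm off the centre line, tops at 40 mm, so the plate overhangs 4.5 mm a side and fingers can straddle it. Between them a channel 40 mm wide, 20 mm deep, open at the rear: closed fingers can follow the plate in it.
- lip (a point): Middle of the lip's inner edge (dock x 0). The lip is 7 mm thick with its top at 44 mm, 4 mm above the rails, behind a ramp from x -24 mm; its inner face is upright. The channel cuts it in the middle (finger notch) and runs on 20 mm into the pocket floor, bottom at 20 mm. Side walls flare before it to an 83 mm wide mouth at x -39 mm.
- pocket (a point): Where the centre of the seated plate's underside lies: on the pocket floor (height 32 mm), dock x 45 mm. The pocket is 67 mm wide between walls with tops at 56 mm. Seated, the plate's top is 2 mm below the lip top. On its way in the plate tips nose down once half of it is past the lip, with a short catch or jolt of up to about 15 N, well before it meets the stop.
- bridge (a point): Middle of the top of the clear bridge over the pocket: 26 mm long in x, 79 mm wide, height 76 to 82 mm; dock x 66 mm. The plate passes under it.
- spring_jaw (a joint): Travel of the blue spring stop towards +x, 0 to 0.010 m; 0 at rest, its face then at dock x 84 mm, so the plate is 6 mm too long to drop in until it has pushed the stop back. About 5 N starts it, 8 N at 6 mm, 10 N at 10 mm, then it is solid. Squeezed between stop and finger, the plate's rear edge hangs by friction and must be dragged or pressed down.
- wash_bottle: White wash bottle, loose, 67 x 95 x 183 mm, a bystander. Origin: centre of its underside.
- timer: Light grey lab timer lying on its back, loose, 66 x 62 x 14 mm, a bystander. Origin: centre of its underside.
- petri_dish: Clear flat petri dish, loose, 92 mm across, 15 mm high, a bystander. Origin: centre of its underside.

How it is judged:
By the outcome, as a careful person would: the job done as asked, in the order asked, and still so for the second after the job is handed in, with the robot touching nothing.
It also fails if it takes over 64 s, if anything falls off the work surface, if the arm or the gripper's body presses on something with over 40 N, if the wrist force passes 120 N, or if a joint passes its speed limit or range.

## Working session

There is one attempt and no reset: what is moved stays moved. The work goes in short steps, Python scripts to look and compute and a tool call to move; the robot and the scene stay as the last step left them, time stands still between calls to the robot, and variables do not carry over. Pictures are saved under pics/ and viewed, at most 10 in all, crops included, and the job is handed in when it is done.

Besides the shell and the picture viewer there is one more tool, called after "Emit:" as name([rows], argument=value, ...), one row to a line, values as JSON. drive_tool: Moves the arm, as the interface text tells. Its arguments: {"type":"object","properties":{"linear":{"type":"array"},"roll":{"type":"array"},"gripper":{"type":"number"},"squeeze":{"type":"number"}},"required":["linear","roll"]}

```bash
mkdir -p pics; ls; cat > h.py <<'E'
import numpy as np, cv2
from bench import manip, viewer, nets
def img(n): return viewer.get_image(n)
def cloud(im):
    d=im["depth"]; h,w=d.shape
    u,v=np.meshgrid(np.arange(w),np.arange(h))
    p=cv2.undistortPoints(np.stack([u,v],-1).reshape(-1,1,2).astype(np.float64),im["mtx"],np.array(im["distortion"])).reshape(h,w,2)
    c=np.dstack([p*d[...,None],d]); R=cv2.Rodrigues(np.array(im["rvec"],float))[0]
    W=(c-np.array(im["tvec"]).ravel())@R
    W[d==0]=np.nan
    return W
def save(im,name,crop=None,f=1):
    c=im["color"][...,::-1]
    if crop: r0,r1,c0,c1=crop; c=c[r0:r1,c0:c1]
    cv2.imwrite("pics/"+name,cv2.resize(c,None,fx=f,fy=f))
E
python3 - <<'E'
from h import *
s=manip.state(); print(s)
for n in("top","scene"):
    im=img(n); save(im,n+"0.png"); W=cloud(im)
    R=cv2.Rodrigues(np.array(im["rvec"],float))[0]; print(n,-R.T@np.array(im["tvec"]).ravel())
    for t in("plate","dock","lip","pocket","spring_jaw","wash_bottle","timer","petri_dish"):
        for m in nets.masks_of(n,t)[:1]:
            P=W[m["pixels"]]; P=P[~np.isnan(P[:,0])]
            print(n,t,round(m["conf"],2),m["centre"],len(P),np.round(np.median(P,0),3) if len(P) else '',np.round(np.percentile(P,[2,98],0),3).tolist() if len(P) else '')
E
```

```text
pics
{'time': 0.0, 'joint_pos': array([ 1.19372428e+00,  2.91263836e-01, -1.54094701e-01,  1.12675864e+00,
       -2.26518607e-05,  1.43147946e+00]), 'qd': array([ 0.0007865 ,  0.00023773,  0.00011088, -0.00032316, -0.00022269,
       -0.00095501]), 'joint_efforts': array([ 4.83931144e-04, -5.37146938e+01,  3.31370723e+01,  1.60501379e-02,
       -8.44816645e-05,  4.88755809e-07]), 'tool_pos': array([0.12349458, 0.50980838, 0.23075268]), 'orientation': array([ 1.18597764e-01,  9.92942161e-01, -6.41427123e-04, -1.57679719e-04]), 'ft_force': array([ 0.41764226, -0.11857825, -0.02960546]), 'ft_torque': array([-0.0123018 ,  0.03688428, -0.01904567]), 'grasp_force': 0.0, 'width': 0.08553527781101401}
top [ 0.35617958 -0.15095725  1.20442137]
top plate 0.56 [238.0, 355.1] 738 [ 0.447 -0.344  0.01 ] [[0.404, -0.387, -0.0], [0.493, -0.304, 0.015]]
top lip 0.67 [196.8, 240.9] 4500 [ 0.571 -0.01   0.022] [[0.435, -0.076, 0.016], [0.711, 0.058, 0.083]]
top pocket 0.9 [195.1, 239.6] 4772 [ 0.572 -0.01   0.022] [[0.434, -0.079, 0.015], [0.714, 0.062, 0.083]]
top spring_jaw 0.56 [156.8, 241.6] 175
[... 379 characters left out ...]
009] [[0.395, -0.387, -0.0], [0.488, -0.304, 0.011]]
scene dock 0.94 [210.9, 248.6] 3717 [ 0.557 -0.026  0.025] [[0.425, -0.081, 0.011], [0.704, 0.057, 0.081]]
scene lip 0.79 [212.0, 251.8] 3715 [ 0.554 -0.027  0.024] [[0.425, -0.081, 0.01], [0.701, 0.058, 0.081]]
scene pocket 0.79 [213.1, 250.4] 3875 [ 0.554 -0.026  0.024] [[0.425, -0.082, 0.006], [0.704, 0.063, 0.081]]
scene wash_bottle 0.71 [201.9, 355.0] 1355 [ 0.659 -0.267  0.081] [[0.648, -0.291, 0.004], [0.761, -0.229, 0.151]]
scene timer 0.6 [262.3, 413.5] 638 [ 0.595 -0.447  0.013] [[0.566, -0.479, 0.0], [0.634, -0.412, 0.016]]
scene petri_dish 0.61 [226.5, 150.1] 601 [0.388 0.179 0.014] [[0.351, 0.142, 0.004], [0.43, 0.224, 0.016]]
```

View pics/top0.png

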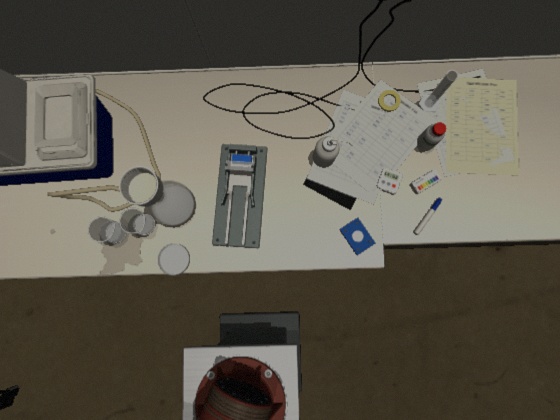

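```bash
python3 - <<'E'
from h import *
im=img("top"); W=cloud(im)
def rect(mask):
    p=W[mask][:,:2]; p=p[~np.isnan(p[:,0])].astype(np.float32)*1000
    return cv2.minAreaRect(p)
hsv=cv2.cvtColor(im["color"],cv2.COLOR_RGB2HSV)
m=nets.masks_of("top","plate")[0]["pixels"]
k=cv2.dilate(m.astype(np.uint8),np.ones((5,5)))>0
print("plate h",rect(m), rect(k&(W[...,2]>.005)&(W[...,2]<.016)))
blue=(hsv[...,0]>95)&(hsv[...,0]<125)&(hsv[...,1]>100)&k
print("blue",rect(blue),np.nanmean(W[blue],0))
d=nets.masks_of("top","pocket")[0]["pixels"]
print("dock",rect(d&(W[...,2]<.03)&(W[...,2]>.012)),rect(d))
# heights
for lo,hi in((.03,.036),(.036,.042),(.042,.048),(.05,.06),(.07,.09)):
    q=d&(W[...,2]>lo)&(W[...,2]<hi); print(lo,hi,q.sum(),rect(q))
save(im,"top_dock.png",(110,280,180,310),4)
E
```

```text
plate h ((448.47821044921875, -342.57366943359375), (86.81340026855469, 61.81491470336914), 31.03014373779297) ((449.70257568359375, -343.961181640625), (97.02870178222656, 73.73177337646484), 28.87163543701172)
blue ((448.0301208496094, -342.74951171875), (87.4126205444336, 62.1423454284668), 31.18653678894043) [ 0.4476515  -0.34269902  0.01036377]
dock ((578.1507568359375, -8.438850402832031), (135.8876190185547, 299.836181640625), 84.13468933105469) ((578.4223022460938, -5.68096923828125), (141.38412475585938, 299.8332214355469), 84.14749145507812)
0.03 0.036 366 ((569.5372314453125, -7.290641784667969), (89.58563232421875, 268.0526428222656), 87.58316040039062)
0.036 0.042 279 ((568.9485473632812, -8.576698303222656), (88.75617218017578, 272.01654052734375), 86.87035369873047)
0.042 0.048 147 ((574.3248291015625, -7.6649932861328125), (77.18817138671875, 278.2248840332031), 81.71234893798828)
0.05 0.06 435 ((631.6531372070312, -14.796211242675781), (90.873046875, 173.29603576660156), 83.15445709228516)
0.07 0.09 273 ((648.7509765625, -15.345500946044922), (79.6672134399414, 27.11676597595215), 84.18466186523438)
```

Top view: the plate is at about (row 237, col 357), turned to the edges. The dock is at about (195, 240), with its bridge end at the top (+x). The timer, bottle and dish are clear of both.

View pics/top_dock.png

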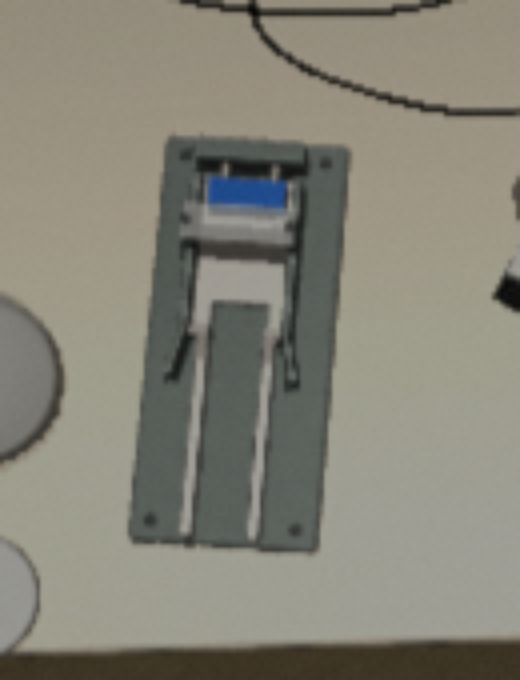

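```bash
cat >> h.py <<'E'
TH=np.radians(-5.87); O=np.array([.583,-.0086])
def todock(W):
    ex=np.array([np.cos(TH),np.sin(TH)]); ey=np.array([-ex[1],ex[0]])
    d=W[...,:2]-O
    return np.stack([d@ex,d@ey,W[...,2]],-1)
def fromdock(x,y=0):
    ex=np.array([np.cos(TH),np.sin(TH)]); ey=np.array([-ex[1],ex[0]])
    return O+x*ex+y*ey
def plan(target,yaw,z,n,roll_rows=None):
    """rows from present pose to target TCP xy,z with tool-y world yaw (deg)"""
    s=manip.state(); q=s["orientation"]
    from scipy.spatial.transform import Rotation as Ro
    M=Ro.from_quat(q).as_matrix(); cur=np.arctan2(M[1,1],M[0,1])
    dy=(np.radians(yaw)-cur+np.pi)%(2*np.pi)-np.pi
    d=(np.array([*target,z])-s["tool_pos"])/n
    a=cur
    for i in range(n):
        tx=np.array([-np.sin(a),np.cos(a)]); tx=np.array([np.cos(a+np.pi/2),np.sin(a+np.pi/2)]); ty=np.array([np.cos(a),np.sin(a)])
        print([round(float(v)*1000,1) for v in(d[:2]@tx,d[:2]@ty,-d[2])],round(-dy/n,3)); a+=dy/n
E
python3 - <<'E'
from h import *
im=img("top"); D=todock(cloud(im)); 
for im_n in("top","scene"):
    if im_n=="scene": D=todock(cloud(img("scene")))
    x,y,z=[D[...,i] for i in range(3)]
    print(im_n,"profile z along x at |y|~24 (rails), 0, 30")
    for lo in np.arange(-.170,.16,.006):
        s=(x>lo)&(x<lo+.006)
        f=lambda q:(round(float(np.median(z[q]))*1000,1) if q.sum()>1 else None)
        print(round(lo*1000),[f(s&(abs(y-c)<.004)) for c in(-.05,-.0237,0,.0237,.05)], end=' | ')
    print()
    b=(z>.072)&(z<.09)&(abs(x-.066)<.04)&(abs(y)<.06); print("bridge",cv2.minAreaRect(D[b][:,:2].astype(np.float32)*1000))
E
```

```text
top profile z along x at |y|~24 (rails), 0, 30
-170 [0.4, -1.5, 1.2, -0.0, 1.4] | -164 [1.5, 1.1, 1.8, 0.8, 2.3] | -158 [9.0, 5.6, 13.3, 13.3, 5.5] | -152 [18.4, 41.3, 19.4, 36.6, 18.4] | -146 [20.5, 40.4, 19.7, 37.9, 18.2] | -140 [19.6, 40.5, 20.2, 40.1, 22.0] | -134 [20.1, 39.3, 21.0, 39.8, 20.7] | -128 [20.2, 39.3, 21.4, 40.3, 18.9] | -122 [20.3, 38.7, 20.1, 40.0, 20.9] | -116 [18.0, 38.1, 20.7, 38.9, 20.6] | -110 [21.5, 39.2, 19.9, 41.0, 19.2] | -104 [20.9, 40.9, 19.7, 38.9, 20.7] | -98 [21.3, 38.7, 20.4, 38.5, 22.0] | -92 [19.3, 40.1, 18.9, 37.9, 18.7] | -86 [20.7, 39.6, 20.3, 37.5, 18.8] | -80 [20.7, 41.2, 20.2, 38.8, 19.6] | -74 [18.0, 38.8, 21.4, 38.7, 20.0] | -68 [19.9, 39.2, 19.1, 38.5, 21.0] | -62 [19.5, 38.0, 19.0, 40.0, 19.4] | -56 [21.1, 38.1, 20.2, 39.8, 19.2] | -50 [17.1, 41.0, 20.6, 38.7, 20.8] | -44 [20.5, 40.9, 20.2, 37.0, 20.9] | -38 [20.6, 37.7, 19.7, 38.0, 19.5] | -32 [18.6, 39.9, 19.8, 40.0, None] | -26 [22.6, 40.4, 22.1, 40.7, None] | -20 [19.4, 40.0, 19.8, 39.1, 20.2] | -14 [21.2, 43.1, 21.6, 43.3, 20.8] | -8 [21.3, 44.3, 19.7, 44.4, 20.5] | -2 [19.1, 45.3, 1
[... 2717 characters left out ...]
| 64 [19.1, 80.7, 79.8, 33.4, -802.4] | 70 [None, 81.3, 31.4, 80.0, -805.0] | 76 [19.1, None, 39.9, 40.0, None] | 82 [18.9, None, 40.0, 38.9, None] | 88 [19.6, None, None, None, None] | 94 [17.9, None, None, None, None] | 100 [18.8, 50.2, None, None, None] | 106 [19.4, None, None, None, None] | 112 [20.1, 49.2, 54.6, 54.0, None] | 118 [18.6, 56.1, 55.7, 54.9, None] | 124 [19.5, 55.0, 54.5, 55.1, None] | 130 [None, None, None, None, None] | 136 [18.2, None, None, None, None] | 142 [None, None, None, None, None] | 148 [None, None, None, None, None] | 154 [None, None, None, None, None] | 
bridge ((61.777099609375, -1.3418731689453125), (79.89073944091797, 29.900667190551758), 88.44110870361328)
```

The crop shows the dock with the blue stop at (190, 245) behind the bridge (220, 240), and the lip near (330, 235). The rails run down to (530, 220). This agrees with my dock frame: origin (0.583, -0.0086), yaw -5.9°. Next I'll go above the plate.

```bash
python3 - <<'E'
from h import *
im=img("top"); W=cloud(im); m=nets.masks_of("top","plate")[0]["pixels"]
P=W[m&(W[...,2]>.005)&(W[...,2]<.016)][:,:2]; w,v=np.linalg.eigh(np.cov(P.T)); print(np.degrees(np.arctan2(v[1,1],v[0,1]))%180,np.sqrt(w*12),P.mean(0))
plan((.40,-.03),99,.20,12)
E
```

```text
33.45008385789541 [0.06353778 0.08814301] [ 0.44768422 -0.34350273]
[-33.0, -38.3, 2.6] -0.033
[-31.7, -39.4, 2.6] -0.033
[-30.4, -40.4, 2.6] -0.033
[-29.0, -41.4, 2.6] -0.033
[-27.7, -42.3, 2.6] -0.033
[-26.3, -43.2, 2.6] -0.033
[-24.8, -44.1, 2.6] -0.033
[-23.4, -44.8, 2.6] -0.033
[-21.9, -45.6, 2.6] -0.033
[-20.4, -46.3, 2.6] -0.033
[-18.8, -46.9, 2.6] -0.033
[-17.3, -47.5, 2.6] -0.033
```

Emit:
drive_tool([
  [-30,-33,2],
  [-29,-34,2],
  [-28,-35,2],
  [-27,-36,2],
  [-26,-37,2],
  [-25,-38,2],
  [-24,-38,2],
  [-23,-39,2],
], roll=[-0.033,-0.033,-0.033,-0.033,-0.033,-0.033,-0.033,-0.033], gripper=0.88)

```text
time: 2.05
tool_pos: [0.2998, 0.1943, 0.2155]
orientation: [-0.014, 1.0, 0.0, 0.001]
ft_force: [1.4, 0.4, 0.2]
width: 0.0751
grasp_force: 0.0
```

```bash
python3 - <<'E'
from h import *
s=manip.state(); print(s["tool_pos"],s["width"])
plan((.448,-.343),122,.10,16)
E
```

```text
[0.2998327  0.19434823 0.21551533] 0.07507368914299806
[-8.3, -33.8, 7.2] -0.033
[-7.2, -34.1, 7.2] -0.033
[-6.1, -34.3, 7.2] -0.033
[-4.9, -34.5, 7.2] -0.033
[-3.8, -34.6, 7.2] -0.033
[-2.6, -34.7, 7.2] -0.033
[-1.5, -34.8, 7.2] -0.033
[-0.3, -34.8, 7.2] -0.033
[0.8, -34.8, 7.2] -0.033
[2.0, -34.8, 7.2] -0.033
[3.1, -34.7, 7.2] -0.033
[4.3, -34.6, 7.2] -0.033
[5.4, -34.4, 7.2] -0.033
[6.6, -34.2, 7.2] -0.033
[7.7, -34.0, 7.2] -0.033
[8.8, -33.7, 7.2] -0.033
```

Emit:
drive_tool([
  [-8,-34,4],
  [-7,-34,4],
  [-6,-34,4],
  [-5,-34,4],
  [-4,-35,4],
  [-3,-35,4],
  [-1,-35,4],
  [0,-35,4],
], roll=[-0.033,-0.033,-0.033,-0.033,-0.033,-0.033,-0.033,-0.033])

```text
time: 2.85
tool_pos: [0.3724, -0.0749, 0.1834]
orientation: [-0.145, 0.989, -0.0, 0.0]
ft_force: [0.7, 0.4, -1.5]
width: 0.0749
grasp_force: 0.0
```

Emit:
drive_tool([
  [1,-35,10],
  [2,-35,10],
  [3,-35,10],
  [4,-34,10],
  [5,-34,10],
  [6,-34,10],
  [4,-20,5],
  [0,0,0],
], roll=[-0.033,-0.033,-0.033,-0.033,-0.033,-0.033,-0.033,-0.033])

```text
time: 3.65
tool_pos: [0.4342, -0.2961, 0.1174]
orientation: [-0.273, 0.962, -0.0, -0.0]
ft_force: [0.6, -0.3, 0.5]
width: 0.0753
grasp_force: 0.0
```

```bash
python3 - <<'E'
from h import *
s=manip.state(); print(s["tool_pos"],s["width"],s["time"])
plan((.448,-.343),122,.025,8)
im=img("scene"); save(im,"s1.png")
E
```

```text
[ 0.43422387 -0.29610833  0.11741087] 0.07530587442668611 3.65
[1.6, -5.9, 11.6] -0.001
[1.6, -5.9, 11.6] -0.001
[1.6, -5.9, 11.6] -0.001
[1.6, -5.9, 11.6] -0.001
[1.6, -5.9, 11.6] -0.001
[1.6, -5.9, 11.6] -0.001
[1.6, -5.9, 11.6] -0.001
[1.6, -5.9, 11.6] -0.001
```

Emit:
drive_tool([
  [3,-12,10],
  [3,-12,10],
  [3,-12,10],
  [3,-11,10],
  [0,0,10],
  [0,0,10],
  [0,0,10],
  [0,0,0],
], roll=[0,0,0,0,0,0,0,0])

```text
time: 4.5
tool_pos: [0.4474, -0.3386, 0.0468]
orientation: [-0.274, 0.962, 0.001, -0.001]
ft_force: [0.2, 0.4, -0.5]
width: 0.0751
grasp_force: 0.0
```

```bash
python3 - <<'E'
from h import *
s=manip.state(); print(s["tool_pos"],s["ft_force"])
plan((.448,-.343),122,-.003,8)
im=img("scene"); save(im,"s2.png",(200,380,240,460),3.5)
E
```

```text
[ 0.44737362 -0.3386078   0.04675265] [ 0.20874177  0.40777342 -0.48653951]
[0.2, -0.5, 6.2] -0.001
[0.2, -0.5, 6.2] -0.001
[0.2, -0.5, 6.2] -0.001
[0.2, -0.5, 6.2] -0.001
[0.2, -0.5, 6.2] -0.001
[0.2, -0.5, 6.2] -0.001
[0.2, -0.5, 6.2] -0.001
[0.2, -0.5, 6.2] -0.001
```

View pics/s2.png

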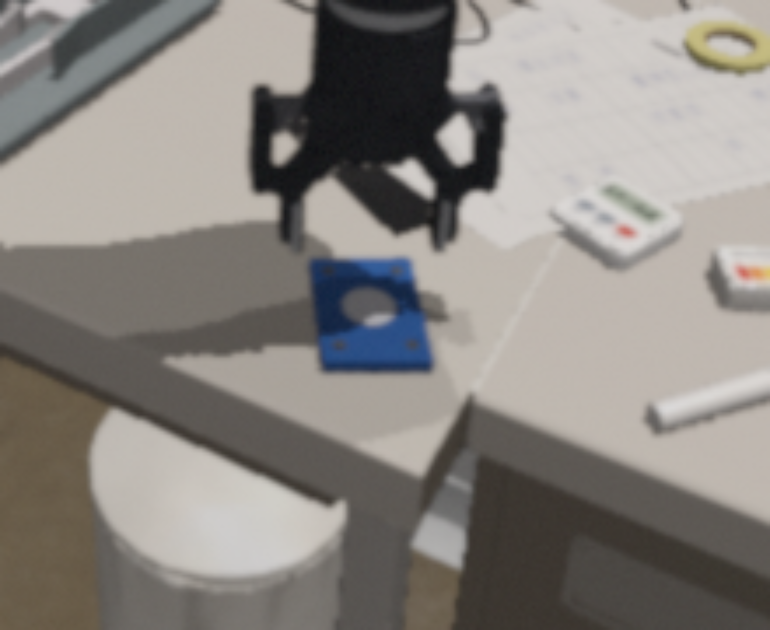

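The fingers (290, 240) and (443, 240) line up across the plate's short side (plate centre at 370, 310). I'll descend.

Emit:
drive_tool([
  [1,-2,8],
  [1,-2,8],
  [0,0,8],
  [0,0,8],
  [0,0,7],
  [0,0,5],
  [0,0,2],
  [0,0,0],
], roll=[0,0,0,0,0,0,0,0])

```text
time: 5.35
tool_pos: [0.4486, -0.3442, 0.002]
orientation: [-0.274, 0.962, 0.0, -0.0]
ft_force: [0.0, -1.1, -0.3]
width: 0.0755
grasp_force: 0.0
```

Emit:
drive_tool([
  [0,0,1],
  [0,0,1],
  [0,0,0],
  [0,0,0],
  [0,0,0],
  [0,0,0],
  [0,0,0],
  [0,0,0],
], roll=[0,0,0,0,0,0,0,0], gripper=0.6, squeeze=40)

```text
time: 6.15
tool_pos: [0.449, -0.3445, 0.0019]
orientation: [-0.274, 0.962, -0.001, 0.0]
ft_force: [-4.1, 4.7, 17.7]
width: 0.0619
grasp_force: 39.3
```

Emit:
drive_tool([
  [0,0,-4],
  [0,0,-10],
  [0,0,-15],
  [0,0,-20],
  [0,0,-20],
  [0,0,-20],
  [0,0,-10],
  [0,0,0],
], roll=[0,0,0,0,0,0,0,0])

```text
time: 6.95
tool_pos: [0.4495, -0.3451, 0.1008]
orientation: [-0.274, 0.962, -0.001, 0.001]
ft_force: [0.3, 0.6, -2.5]
width: 0.0616
grasp_force: 43.9
```

```bash
python3 - <<'E'
from h import *
s=manip.state(); print(s["tool_pos"],s["ft_force"],s["width"],s["grasp_force"])
t=fromdock(-.095); print(t)
plan(t,84.13,.10,16)
im=img("scene"); W=cloud(im)
m=nets.masks_of("scene","plate"); 
if m:
    P=W[m[0]["pixels"]]; print(m[0]["conf"],np.nanmedian(P,0),np.nanpercentile(P,[5,95],0))
E
```

```text
[ 0.44948346 -0.34505266  0.10082077] [ 0.28742596  0.59533902 -2.47318752] 0.0615799463756213 43.92069339752197
[0.48849813 0.00111581]
[-13.5, 17.1, 0.1] 0.041
[-12.7, 17.7, 0.1] 0.041
[-12.0, 18.2, 0.1] 0.041
[-11.3, 18.6, 0.1] 0.041
[-10.5, 19.1, 0.1] 0.041
[-9.7, 19.5, 0.1] 0.041
[-8.9, 19.9, 0.1] 0.041
[-8.1, 20.2, 0.1] 0.041
[-7.2, 20.5, 0.1] 0.041
[-6.4, 20.8, 0.1] 0.041
[-5.5, 21.1, 0.1] 0.041
[-4.6, 21.3, 0.1] 0.041
[-3.8, 21.4, 0.1] 0.041
[-2.9, 21.6, 0.1] 0.041
[-2.0, 21.7, 0.1] 0.041
[-1.1, 21.7, 0.1] 0.041
0.96 [ 0.43600182 -0.34958841  0.10746629] [[ 0.39997534 -0.38420969  0.10127538]
 [ 0.48186546 -0.31764438  0.10899397]]
```

Lifted, with about 2.5 N of plate weight on the wrist. Now I'll carry it to the rails.

Emit:
drive_tool([
  [-13,17,0],
  [-13,18,0],
  [-12,18,0],
  [-11,19,0],
  [-10,19,0],
  [-10,20,0],
  [-9,20,0],
  [-8,20,0],
], roll=[0.041,0.041,0.041,0.041,0.041,0.041,0.041,0.041])

```text
time: 7.85
tool_pos: [0.4666, -0.1695, 0.0981]
orientation: [-0.112, 0.994, 0.001, -0.001]
ft_force: [0.6, -0.3, -1.3]
width: 0.0618
grasp_force: 44.0
```

Emit:
drive_tool([
  [-7,21,0],
  [-6,21,0],
  [-5,21,0],
  [-5,21,0],
  [-4,21,0],
  [-3,22,0],
  [-2,18,0],
  [0,0,0],
], roll=[0.041,0.041,0.041,0.041,0.041,0.041,0.041,0.041])

```text
time: 8.65
tool_pos: [0.483, -0.0208, 0.0982]
orientation: [0.051, 0.999, 0.0, -0.001]
ft_force: [-0.7, -0.2, -1.9]
width: 0.0611
grasp_force: 44.0
```

```bash
python3 - <<'E'
from h import *
s=manip.state(); print(s["tool_pos"],s["ft_force"],s["width"],s["grasp_force"])
plan(fromdock(-.095),84.13,.047,8)
im=img("top"); W=todock(cloud(im)); save(im,"t2.png",(110,280,180,310),4)
hsv=cv2.cvtColor(im["color"],cv2.COLOR_RGB2HSV)
x,y,z=W[...,0],W[...,1],W[...,2]
b=(hsv[...,0]>95)&(hsv[...,0]<125)&(hsv[...,1]>100)&(x<0)&(x>-.2)&(abs(y)<.06)
print(b.sum(),cv2.minAreaRect(W[b][:,:2].astype(np.float32)*1000),np.nanmedian(W[b],0))
E
```

```text
[ 0.48300189 -0.02081947  0.09816257] [-0.74756083 -0.18561012 -1.88054966] 0.06111995846180936 44.00596797466278
[-0.4, 2.8, 6.4] 0.0
[-0.4, 2.8, 6.4] 0.0
[-0.4, 2.8, 6.4] 0.0
[-0.4, 2.8, 6.4] 0.0
[-0.4, 2.8, 6.4] 0.0
[-0.4, 2.8, 6.4] 0.0
[-0.4, 2.8, 6.4] 0.0
[-0.4, 2.8, 6.4] 0.0
238 ((-105.55158996582031, -41.72754669189453), (52.25030517578125, 99.66326141357422), 63.31952667236328) [-0.12673534 -0.03855426  0.10627844]
```

View pics/t2.png

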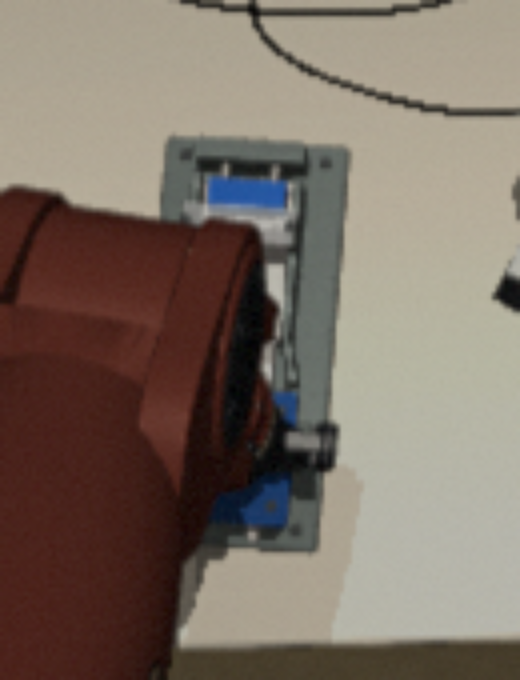

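The arm is above the dock. The plate shows at (460, 250), still about 22 mm to the right of the centre line.

Emit:
drive_tool([
  [-1,5,0],
  [-1,6,0],
  [-1,6,4],
  [0,5,8],
  [0,0,10],
  [0,0,8],
  [0,0,5],
  [0,0,0],
], roll=[0,0,0,0,0,0,0,0])

```text
time: 9.5
tool_pos: [0.4883, -0.0014, 0.0633]
orientation: [0.051, 0.999, 0.0, -0.001]
ft_force: [-0.1, -0.6, -1.1]
width: 0.0615
grasp_force: 44.0
```

```bash
python3 - <<'E'
from h import *
s=manip.state(); print(s["tool_pos"],s["ft_force"],todock(s["tool_pos"]))
plan(fromdock(-.095),84.13,.0435,8)
im=img("scene"); W=todock(cloud(im)); save(im,"s3.png",(140,320,130,360),3.4)
hsv=cv2.cvtColor(im["color"],cv2.COLOR_RGB2HSV)
x,y,z=W[...,0],W[...,1],W[...,2]
b=(hsv[...,0]>95)&(hsv[...,0]<125)&(hsv[...,1]>100)&(x<0)&(x>-.2)&(abs(y)<.06)
print(b.sum(),cv2.minAreaRect(W[b][:,:2].astype(np.float32)*1000),np.nanpercentile(W[b],[2,50,98],0))
E
```

```text
[ 0.48831873 -0.00136688  0.06334365] [-0.08859773 -0.63255148 -1.08896441] [-0.09492455 -0.00248802  0.06334365]
[0.0, 0.3, 2.5] 0.0
[0.0, 0.3, 2.5] 0.0
[0.0, 0.3, 2.5] 0.0
[0.0, 0.3, 2.5] 0.0
[0.0, 0.3, 2.5] 0.0
[0.0, 0.3, 2.5] 0.0
[0.0, 0.3, 2.5] 0.0
[0.0, 0.3, 2.5] 0.0
367 ((-82.35368347167969, -14.98758316040039), (88.1504135131836, 131.6577606201172), 81.60498809814453) [[-0.14378794 -0.04237619  0.06200871]
 [-0.12055948 -0.01022116  0.06970524]
 [-0.05729136  0.02679601  0.25221844]]
```

View pics/s3.png

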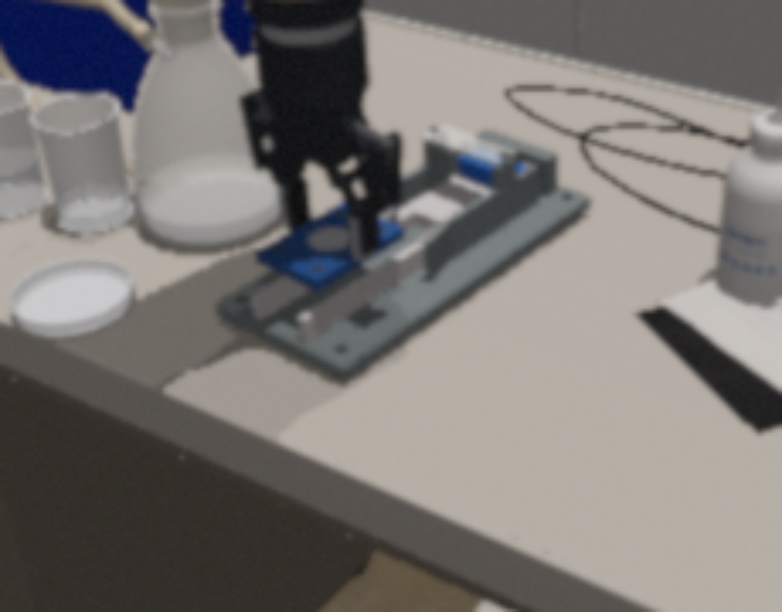

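The plate is held level over the rails, at (330, 240) in the crop, in line with the dock. I'll lower it.

Emit:
drive_tool([
  [0,1,5],
  [0,1,5],
  [0,0,4],
  [0,0,3],
  [0,0,2],
  [0,0,1],
  [0,0,1],
  [0,0,0],
], roll=[0,0,0,0,0,0,0,0])

```text
time: 10.35
tool_pos: [0.4892, 0.0007, 0.0433]
orientation: [0.051, 0.999, 0.0, -0.0]
ft_force: [0.3, 0.6, -2.8]
width: 0.0621
grasp_force: 44.0
```

Emit:
drive_tool([
  [0,0,0.5],
  [0,0,0.5],
  [0,0,0.5],
  [0,0,0.5],
  [0,0,0],
  [0,0,0],
  [0,0,0],
  [0,0,0],
], roll=[0,0,0,0,0,0,0,0])

```text
time: 11.15
tool_pos: [0.4894, 0.0007, 0.0421]
orientation: [0.051, 0.999, -0.0, 0.0]
ft_force: [-3.5, 0.3, 10.4]
width: 0.0618
grasp_force: 46.0
```

Contact at the expected height. Release and lift.

Emit:
drive_tool([
  [0,0,0],
  [0,0,0],
  [0,0,0],
  [0,0,0],
  [0,0,0],
  [0,0,-5],
  [0,0,-15],
  [0,0,-20],
], roll=[0,0,0,0,0,0,0,0], gripper=0.9)

```text
time: 11.95
tool_pos: [0.4885, 0.0008, 0.0814]
orientation: [0.051, 0.999, 0.0, -0.001]
ft_force: [0.4, -0.0, 0.0]
width: 0.0767
grasp_force: 0.0
```

Emit:
drive_tool([
  [5,0,-20],
  [20,0,-10],
  [25,0,0],
  [25,0,0],
  [25,0,0],
  [15,0,0],
  [5,0,0],
  [0,0,0],
], roll=[0,0,0,0,0,0,0,0])

```text
time: 12.75
tool_pos: [0.37, 0.0129, 0.1117]
orientation: [0.051, 0.999, -0.0, 0.0]
ft_force: [0.4, 0.1, 0.0]
width: 0.0766
grasp_force: 0.0
```

```bash
cat >> h.py <<'E'
def plate_dock(cam):
    im=img(cam); W=todock(cloud(im)); x,y,z=W[...,0],W[...,1],W[...,2]
    hsv=cv2.cvtColor(im["color"],cv2.COLOR_RGB2HSV)
    b=(hsv[...,0]>95)&(hsv[...,0]<125)&(hsv[...,1]>100)&(x<.083)&(x>-.2)&(abs(y)<.06)&(z<.07)
    print(cam,b.sum(),cv2.minAreaRect(W[b][:,:2].astype(np.float32)*1000),np.round(np.nanpercentile(W[b]*1000,[2,50,98],0),1).tolist())
    return im
E
python3 - <<'E'
from h import *
s=manip.state(); print(s["tool_pos"],s["ft_force"],todock(s["tool_pos"]),s["width"])
im=plate_dock("top"); save(im,"t4.png",(110,280,180,310),4); plate_dock("scene")
E
```

```text
[0.37003136 0.01288885 0.11169718] [0.41635978 0.09597704 0.04522225] [-0.21404964 -0.00040449  0.11169718] 0.07657578110320462
top 587 ((-94.633056640625, -0.042324066162109375), (65.07466125488281, 89.40593719482422), 88.74008178710938) [[-138.4, -31.4, 44.9], [-97.0, -0.7, 49.9], [-51.9, 30.6, 55.3]]
scene 491 ((-30.94780731201172, 2.4854736328125), (77.27645111083984, 226.6353302001953), 87.90525817871094) [[-142.5, -33.0, 39.3], [-102.4, -7.8, 48.6], [81.7, 26.6, 51.0]]
```

View pics/t4.png

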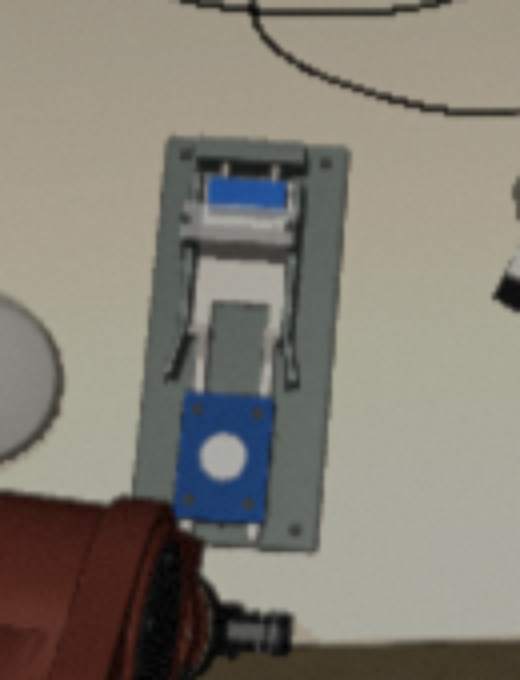

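The plate lies flat at dock (-94.6, 0), square to the lip, with its rear edge at -139.6. Next I'll shut the fingers and go down behind it.

Emit:
drive_tool([
  [-5,0,0],
  [-6,0,0],
  [-7,0,6],
  [-7,0,12],
  [-6,0,16],
  [-4,0,18],
  [0,0,14],
  [0,0,8],
], roll=[0,0,0,0,0,0,0,0], gripper=0)

```text
time: 13.65
tool_pos: [0.4046, 0.0094, 0.0358]
orientation: [0.051, 0.999, 0.0, -0.001]
ft_force: [0.2, -0.2, -0.9]
width: 0.0001
grasp_force: 0.0
```

Emit:
drive_tool([
  [0,0,1],
  [0,0,1],
  [-2,0,0],
  [-3,0,0],
  [-3,0,0],
  [-3,0,0],
  [-2,0,0],
  [0,0,0],
], roll=[0,0,0,0,0,0,0,0])

```text
time: 14.45
tool_pos: [0.4181, 0.0079, 0.0354]
orientation: [0.051, 0.999, -0.0, 0.0]
ft_force: [-0.1, -0.7, 0.2]
width: 0.0
grasp_force: 0.0
```

```bash
python3 - <<'E'
from h import *
s=manip.state(); print(s["tool_pos"],s["ft_force"],todock(s["tool_pos"]),s["width"],s["time"])
im=img("scene"); save(im,"s5.png",(160,300,150,330),4.2)
E
```

```text
[0.41808824 0.00793909 0.03538619] [-0.053751   -0.7010629   0.17588338] [-0.16573852 -0.00041344  0.03538619] 3.442665871602501e-05 14.45
```

View pics/s5.png

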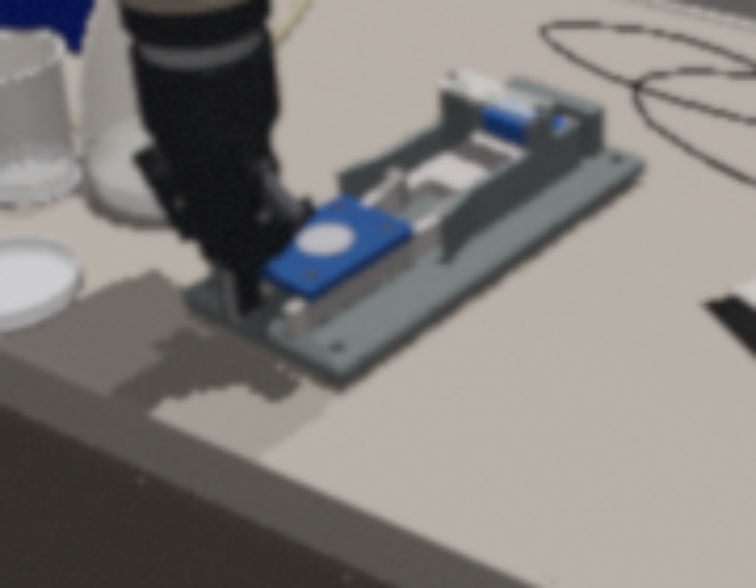

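The fingers stand in the channel behind the plate, at (240, 290) in the crop. I'll start the push.

Emit:
drive_tool([
  [-5,0,0],
  [-6,0,0],
  [-6,0,0],
  [-6,0,0],
  [-6,0,0],
  [-6,0,0],
  [-6,0,0],
  [-5,0,0],
], roll=[0,0,0,0,0,0,0,0])

```text
time: 15.3
tool_pos: [0.464, 0.0033, 0.0352]
orientation: [0.051, 0.999, -0.0, 0.0]
ft_force: [-0.4, -0.1, -0.3]
width: -0.0
grasp_force: 0.5
```

Emit:
drive_tool([
  [-5,0,0],
  [-5,0,0],
  [-5,0,0],
  [-5,0,0],
  [-5,0,0],
  [-5,0,0],
  [-5,0,0],
  [-5,0,0],
], roll=[0,0,0,0,0,0,0,0])

```text
time: 16.1
tool_pos: [0.5036, -0.0008, 0.0353]
orientation: [0.051, 0.999, 0.0, -0.0]
ft_force: [-1.0, -0.2, 0.2]
width: 0.0001
grasp_force: 0.5
```

```bash
python3 - <<'E'
from h import *
s=manip.state(); print(s["tool_pos"],s["ft_force"],todock(s["tool_pos"]),s["time"])
im=plate_dock("scene"); plate_dock("top")
E
```

```text
[ 0.50356414 -0.00075182  0.03530184] [-1.04822858 -0.24628267  0.23051796] [-0.07982199 -0.00031701  0.03530184] 16.1
scene 324 ((4.01275634765625, 0.19296646118164062), (72.66958618164062, 158.02438354492188), 87.28180694580078) [[-72.0, -32.8, 36.5], [-17.6, -14.6, 50.6], [82.6, 27.1, 60.5]]
top 180 ((-17.674266815185547, -18.15641212463379), (74.23682403564453, 28.699743270874023), 4.555929660797119) [[-50.8, -31.5, 47.9], [-8.9, -22.7, 53.6], [19.3, -5.4, 58.9]]
```

Emit:
drive_tool([
  [-4,0,0],
  [-4,0,0],
  [-4,0,0],
  [-4,0,0],
  [-4,0,0],
  [-4,0,0],
  [-4,0,0],
  [-4,0,0],
], roll=[0,0,0,0,0,0,0,0])

```text
time: 17.0
tool_pos: [0.5352, -0.004, 0.0353]
orientation: [0.051, 0.999, -0.0, -0.0]
ft_force: [-2.0, 0.1, 1.6]
width: 0.0001
grasp_force: 1.1
```

Emit:
drive_tool([
  [-3,0,0],
  [-3,0,0],
  [-3,0,0],
  [-3,0,0],
  [-3,0,0],
  [-3,0,0],
  [-2,0,0],
  [0,0,0],
], roll=[0,0,0,0,0,0,0,0])

```text
time: 17.8
tool_pos: [0.5555, -0.0061, 0.0353]
orientation: [0.051, 0.999, -0.0, 0.0]
ft_force: [-0.2, 0.8, -0.4]
width: -0.0001
grasp_force: 0.0
```

```bash
python3 - <<'E'
from h import *
s=manip.state(); print(s["tool_pos"],s["ft_force"],todock(s["tool_pos"]),s["time"])
im=plate_dock("scene"); plate_dock("top")
save(im,"s6.png",(160,300,150,330),4.2)
E
```

```text
[ 0.55551068 -0.00608762  0.03534053] [-0.22034924  0.83404189 -0.4421476 ] [-0.02760213 -0.00031218  0.03534053] 17.8
scene 196 ((28.961803436279297, -1.5684967041015625), (66.49203491210938, 106.93011474609375), 84.7203140258789) [[-22.4, -33.0, 34.8], [48.2, -8.2, 48.4], [82.3, 25.4, 65.1]]
top 119 ((28.485994338989258, -16.748737335205078), (61.758365631103516, 29.68609046936035), 0.5921509861946106) [[2.5, -31.3, 42.0], [37.9, -22.5, 48.6], [57.2, -2.7, 54.6]]
```

View pics/s6.png

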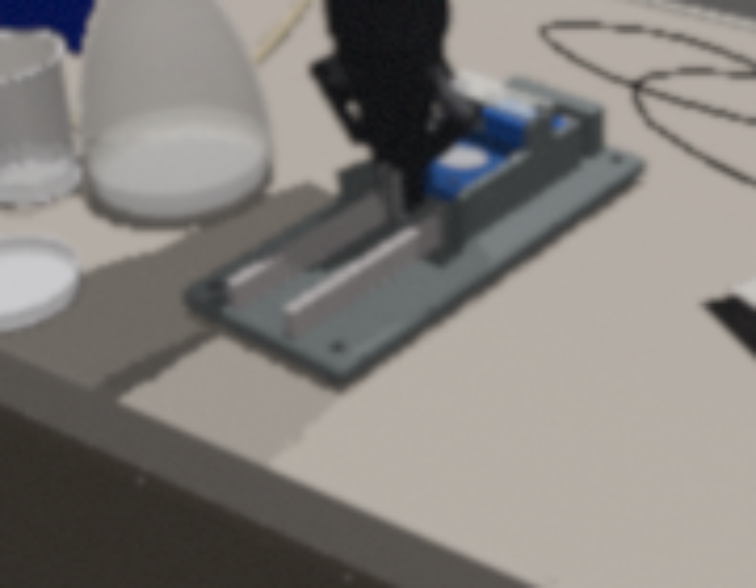

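The plate has tipped nose down under the bridge, in view at (465, 165), with its rear still on the lip. I'll keep going until it meets the spring.

Emit:
drive_tool([
  [-3,0,0],
  [-3,0,0],
  [-3,0,0],
  [-3,0,0],
  [-2,0,0],
  [-1,0,0],
  [-1,0,0],
  [0,0,0],
], roll=[0,0,0,0,0,0,0,0])

```text
time: 18.7
tool_pos: [0.5685, -0.0073, 0.0346]
orientation: [0.051, 0.999, 0.0, -0.002]
ft_force: [-8.5, 1.1, 3.2]
width: 0.0004
grasp_force: 4.0
```

Emit:
drive_tool([
  [-1,0,0],
  [0,0,0],
  [-1,0,0],
  [0,0,0],
  [0,0,0],
  [0,0,0],
  [0,0,0],
  [0,0,0],
], roll=[0,0,0,0,0,0,0,0])

```text
time: 19.5
tool_pos: [0.57, -0.0074, 0.0344]
orientation: [0.051, 0.999, 0.0, -0.003]
ft_force: [-8.8, 0.8, 2.8]
width: -0.0002
grasp_force: 4.4
```

```bash
python3 - <<'E'
from h import *
s=manip.state(); print(s["tool_pos"],s["ft_force"],todock(s["tool_pos"]),s["time"])
E
```

```text
[ 0.56998713 -0.00740676  0.0344314 ] [-8.83632772  0.84144654  2.76413021] [-0.01306667 -0.00014387  0.0344314 ] 19.5
```

Emit:
drive_tool([
  [-1,0,0],
  [-1,0,0],
  [-1,0,0],
  [0,0,0],
  [0,0,0],
  [0,0,0],
  [0,0,0],
  [0,0,0],
], roll=[0,0,0,0,0,0,0,0])

```text
time: 20.3
tool_pos: [0.5725, -0.0076, 0.0341]
orientation: [0.051, 0.999, 0.0, -0.003]
ft_force: [-8.9, 0.9, -1.4]
width: 0.0002
grasp_force: 4.6
```

Emit:
drive_tool([
  [-1,0,0],
  [-1,0,0],
  [0,0,0],
  [0,0,0],
  [0,0,0],
  [0,0,0],
  [0,0,0],
  [0,0,0],
], roll=[0,0,0,0,0,0,0,0])

```text
time: 21.1
tool_pos: [0.574, -0.0078, 0.0339]
orientation: [0.051, 0.999, 0.0, -0.004]
ft_force: [-9.9, 1.4, -1.3]
width: -0.0002
grasp_force: 5.1
```

```bash
python3 - <<'E'
from h import *
s=manip.state(); print(s["tool_pos"],s["ft_force"],todock(s["tool_pos"]),s["time"])
im=plate_dock("scene"); t=plate_dock("top")
a=cv2.resize(im["color"][170:240,210:300,::-1],None,fx=6,fy=6); b=cv2.resize(t["color"][140:230,210:280,::-1],None,fx=4.66,fy=4.66)
h=420; cv2.imwrite("pics/s7.png",cv2.resize(np.hstack([a[:h],b[:h]]),(800,int(800*h/(a.shape[1]+b.shape[1])))))
E
```

```text
[ 0.57404234 -0.00779138  0.03390912] [-9.91077599  1.36262158 -1.33815754] [-0.00899339 -0.00011174  0.03390912] 21.1
scene 115 ((38.15797424316406, -7.312549591064453), (58.447654724121094, 85.5084228515625), 85.82098388671875) [[-3.6, -34.2, 41.0], [23.8, -13.2, 49.2], [79.8, 16.8, 65.5]]
top 57 ((40.075645446777344, -23.229692459106445), (33.758995056152344, 16.01299285888672), 1.1555885076522827) [[23.7, -30.9, 44.1], [41.4, -24.8, 48.2], [56.9, -16.7, 53.8]]Traceback (most recent call last):
  File "<stdin>", line 5, in <module>
    return _nx.concatenate(arrs, 1, dtype=dtype, casting=casting)
           ~~~~~~~~~~~~~~~^^^^^^^^^^^^^^^^^^^^^^^^^^^^^^^^^^^^^^^
ValueError: all the input array dimensions except for the concatenation axis must match exactly, but along dimension 0, the array at index 0 has size 420 and the array at index 1 has size 419
```

Fz flipped sign as the rear edge passed the lip, so the edge now hangs on the finger. I'll press a little further and drag it down.

Emit:
drive_tool([
  [-1,0,0],
  [0,0,1],
  [0,0,1.5],
  [0,0,1.5],
  [0,0,1.5],
  [0,0,1.5],
  [0,0,1],
  [0,0,0],
], roll=[0,0,0,0,0,0,0,0])

```text
time: 22.0
tool_pos: [0.5741, -0.0078, 0.0254]
orientation: [0.051, 0.999, 0.0, -0.004]
ft_force: [-13.0, 1.4, -1.4]
width: -0.0002
grasp_force: 6.0
```

```bash
python3 - <<'E'
from h import *
s=manip.state(); print(s["tool_pos"],s["ft_force"],todock(s["tool_pos"]),s["time"])
im=plate_dock("scene"); t=plate_dock("top")
a=cv2.resize(im["color"][170:240,210:300,::-1],(540,420)); b=cv2.resize(t["color"][140:230,210:280,::-1],(326,420))
cv2.imwrite("pics/s8.png",cv2.resize(np.hstack([a,b]),(800,388)))
E
```

```text
[ 0.57413494 -0.00778487  0.02544689] [-12.96220031   1.37488878  -1.39432515] [-8.90194036e-03 -9.57894308e-05  2.54468942e-02] 22.0
scene 86 ((38.324832916259766, -6.7100677490234375), (54.54092025756836, 87.3317642211914), 82.52708435058594) [[-4.8, -36.3, 39.6], [25.8, -9.8, 42.6], [81.9, 12.0, 66.4]]
top 59 ((38.72855758666992, -25.166683197021484), (39.42557144165039, 14.715928077697754), 6.193679332733154) [[21.8, -30.9, 39.4], [42.6, -24.6, 44.0], [58.4, -16.5, 48.2]]
```

View pics/s8.png

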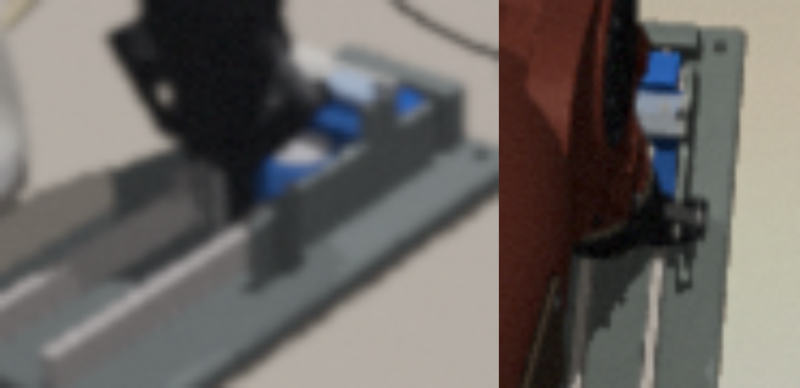

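The plate follows the finger down: its top at the rear, (285, 165) in the left part, is now about 43 mm high. I'll drag the remaining few mm.

Emit:
drive_tool([
  [0,0,1],
  [0,0,1],
  [0,0,1],
  [0,0,0.5],
  [0,0,0.5],
  [0,0,0],
  [0,0,0],
  [0,0,0],
], roll=[0,0,0,0,0,0,0,0])

```text
time: 22.9
tool_pos: [0.5739, -0.0078, 0.0223]
orientation: [0.051, 0.999, 0.0, -0.005]
ft_force: [-15.9, 2.0, 9.4]
width: -0.0001
grasp_force: 8.1
```

```bash
python3 - <<'E'
from h import *
s=manip.state(); print(s["tool_pos"],s["ft_force"],todock(s["tool_pos"]),s["time"])
im=plate_dock("scene"); t=plate_dock("top")
W=todock(cloud(im));x,y,z=W[...,0],W[...,1],W[...,2]
hsv=cv2.cvtColor(im["color"],cv2.COLOR_RGB2HSV)
b=(hsv[...,0]>95)&(hsv[...,0]<125)&(hsv[...,1]>100)&(x<.083)&(x>-.02)&(abs(y)<.035)&(z<.06)
for lo in range(-10,80,10):
    q=b&(x*1000>lo)&(x*1000<lo+10)
    if q.sum(): print(lo,q.sum(),np.round(np.percentile(z[q]*1000,[10,50,90]),1))
E
```

```text
[ 0.57391386 -0.00776934  0.02230844] [-15.88792449   1.96366328   9.4405873 ] [-0.00912345 -0.00010296  0.02230844] 22.9
scene 79 ((33.983428955078125, -12.59771728515625), (49.8946647644043, 96.06873321533203), 89.55963897705078) [[-10.5, -36.4, 39.3], [24.9, -8.5, 41.1], [81.6, 10.7, 66.4]]
top 60 ((39.079776763916016, -23.618927001953125), (39.04673767089844, 14.119874000549316), 0.630989134311676) [[22.1, -30.6, 38.3], [43.0, -24.5, 42.9], [57.9, -16.7, 45.7]]
-10 5 [47.3 48.5 53.8]
0 10 [39.8 41.  42.1]
10 14 [40.1 40.8 41.8]
20 12 [39.6 40.9 41.8]
40 1 [59.8 59.8 59.8]
60 12 [39.6 41.4 42.4]
70 13 [39.6 40.8 41.2]
```

The plate's top is flat at about 41 mm along its whole length (42 expected), so it is down on the floor. I'll back straight off, then lift away.

Emit:
drive_tool([
  [1,0,0],
  [1,0,0],
  [2,0,0],
  [2,0,0],
  [3,0,0],
  [5,0,0],
  [8,0,0],
  [10,0,0],
], roll=[0,0,0,0,0,0,0,0])

```text
time: 23.8
tool_pos: [0.5466, -0.0052, 0.0234]
orientation: [0.051, 0.999, -0.0, 0.0]
ft_force: [-0.1, 0.5, -0.0]
width: 0.0001
grasp_force: 0.0
```

Emit:
drive_tool([
  [15,0,0],
  [20,0,-10],
  [15,0,-25],
  [15,0,-30],
  [20,0,-30],
  [25,0,-20],
  [20,0,-10],
  [0,0,0],
], roll=[0,0,0,0,0,0,0,0])

```text
time: 24.6
tool_pos: [0.4155, 0.0084, 0.1495]
orientation: [0.051, 0.999, -0.0, 0.0]
ft_force: [-0.5, 0.9, 0.5]
width: 0.0
grasp_force: 0.0
```

Emit:
drive_tool([
  [20,0,0],
  [20,0,0],
  [10,0,0],
  [0,0,0],
  [0,0,0],
  [0,0,0],
  [0,0,0],
  [0,0,0],
], roll=[0,0,0,0,0,0,0,0])

```text
time: 25.4
tool_pos: [0.3683, 0.013, 0.1482]
orientation: [0.051, 0.999, -0.0, -0.0]
ft_force: [-1.0, 1.4, -0.9]
width: 0.0001
grasp_force: 0.0
```

```bash
python3 - <<'E'
from h import *
s=manip.state(); print(s["tool_pos"],s["ft_force"],todock(s["tool_pos"]),s["time"])
for n in("top","scene"):
    im=plate_dock(n)
    W=todock(cloud(im));x,y,z=W[...,0],W[...,1],W[...,2]
    hsv=cv2.cvtColor(im["color"],cv2.COLOR_RGB2HSV)
    b=(abs(y)<.028)
    for lo in range(-10,60,5):
        q=b&(x*1000>lo)&(x*1000<lo+5)
        if q.sum(): print(lo,q.sum(),np.round(np.percentile(z[q]*1000,[10,50,90]),1))
    if n=="top": t=im
a=cv2.resize(im["color"][170:240,210:300,::-1],(540,420)); b=cv2.resize(t["color"][140:230,210:280,::-1],(326,420))
cv2.imwrite("pics/s9.png",cv2.resize(np.hstack([a,b]),(800,388)))
E
```

```text
[0.36829415 0.01302804 0.14822224] [-1.00619966  1.4343408  -0.87240733] [-0.21579197 -0.0004437   0.14822224] 25.4
top 347 ((29.25833511352539, 1.2677650451660156), (58.4737434387207, 64.66943359375), 1.3169246912002563) [[0.7, -30.0, 35.3], [22.2, 0.8, 41.8], [57.2, 32.0, 46.7]]
-10 33 [17.7 20.9 43.7]
-5 38 [16.7 21.6 45.1]
0 53 [20.7 40.8 44. ]
5 28 [38.2 41.7 45.3]
10 35 [38.5 42.  45.1]
15 32 [39.7 42.1 45.3]
20 32 [39.1 41.6 44.4]
25 39 [40.  42.9 45.3]
30 32 [39.  41.7 45.2]
35 30 [40.  42.9 45.3]
40 38 [40.1 42.7 46.1]
45 29 [40.6 42.2 44.4]
50 60 [40.7 44.6 83.4]
55 63 [40.7 80.1 84.2]
scene 209 ((38.50225830078125, -1.294525146484375), (72.02934265136719, 86.78400421142578), 86.90953063964844) [[-4.0, -33.9, 36.9], [23.3, 10.7, 40.9], [81.1, 32.9, 62.3]]
-10 41 [-803.9   18.2   41.5]
-5 63 [-801.4   33.7   41.4]
0 46 [-801.    19.3   41.5]
5 38 [-803.3   18.8   41.7]
10 37 [-802.3   16.9   41.5]
15 29 [-801.6   39.4   41.7]
20 33 [-802.9 -422.4   41.8]
25 27 [-799.    40.6   42.2]
30 32 [-798.8 -192.    41.4]
35 27 [-797.9   40.8   42.2]
40 25 [-798.5   39.7   41.9]
45 37 [-424.2   43.2   80.6]
50 50 [-7.2 76.1 81.5]
55 30 [40.3 79.8 82. ]
```

View pics/s9.png

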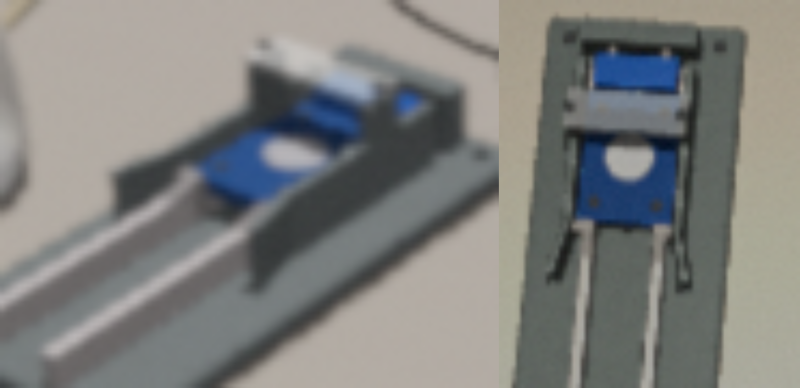

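The plate lies flat in the pocket behind the lip, silver disc up at (630, 158) in the right part. Its top is level at 42 mm and the arm is clear, so I'm handing in.

```bash
python3 -c "
from bench import manip
print(manip.close_job())"
```

```text
the job is handed in; nothing more can be done
None
```

The plate is flat on the pocket floor behind the lip, right way up. I laid it on the rails, let go, pushed it in and dragged its rear edge down. The job was handed in at about 25.5 s; I didn't re-measure the bottle, timer and dish at the end, but the arm stayed clear of them.

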